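Find the stiff stop button

TASK

Four spare stop buttons stand in the test block, and one of them needs more than twice the force of the others to click. Push every red head down until it clicks and stays in, never with more than 20 N, and stand the stiff button upright in the red reject tray, latched in like the rest. Leave the three good ones in the block and everything else on the bench where it is.

Things in the scene. Friction and masses are not known exactly. Their poses are not given: they have to be found in the camera images.
- switch_a_grip (a point): Stop button A, one of four alike to the eye: loose, 65 to 110 g, 68 mm tall. Black contact block 30 x 30 x 24 mm below, 22 mm barrel, yellow square collar 34 x 34 x 12 mm, red head on top. This point is the collar's centre, where to grip it, 42 mm above the underside; z is its up axis, x and y are square to the collar's sides and parallel to those of the block.
- switch_b_grip (a point): Stop button B, one of four alike to the eye: loose, 65 to 110 g, 68 mm tall. Black contact block 30 x 30 x 24 mm below, 22 mm barrel, yellow square collar 34 x 34 x 12 mm, red head on top. This point is the collar's centre, where to grip it, 42 mm above the underside; z is its up axis, x and y are square to the collar's sides and parallel to those of the block.
- switch_c_grip (a point): Stop button C, one of four alike to the eye: loose, 65 to 110 g, 68 mm tall. Black contact block 30 x 30 x 24 mm below, 22 mm barrel, yellow square collar 34 x 34 x 12 mm, red head on top. This point is the collar's centre, where to grip it, 42 mm above the underside; z is its up axis, x and y are square to the collar's sides and parallel to those of the block.
- switch_d_grip (a point): Stop button D, one of four alike to the eye: loose, 65 to 110 g, 68 mm tall. Black contact block 30 x 30 x 24 mm below, 22 mm barrel, yellow square collar 34 x 34 x 12 mm, red head on top. This point is the collar's centre, where to grip it, 42 mm above the underside; z is its up axis, x and y are square to the collar's sides and parallel to those of the block.
- head_a_top (a point): Centre of the top face of the red mushroom head of stop button A, a disc 28 mm across and 12 mm thick. Its top is 68 mm above the switch's underside (26 mm above the collar's centre) when out, 62 mm when latched in. Besides its 6 mm travel the head sits on a rubber cushion that yields 0.17 mm per N of push.
- head_b_top (a point): Centre of the top face of the red mushroom head of stop button B, a disc 28 mm across and 12 mm thick. Its top is 68 mm above the switch's underside (26 mm above the collar's centre) when out, 62 mm when latched in. Besides its 6 mm travel the head sits on a rubber cushion that yields 0.17 mm per N of push.
- head_c_top (a point): Centre of the top face of the red mushroom head of stop button C, a disc 28 mm across and 12 mm thick. Its top is 68 mm above the switch's underside (26 mm above the collar's centre) when out, 62 mm when latched in. Besides its 6 mm travel the head sits on a rubber cushion that yields 0.17 mm per N of push.
- head_d_top (a point): Centre of the top face of the red mushroom head of stop button D, a disc 28 mm across and 12 mm thick. Its top is 68 mm above the switch's underside (26 mm above the collar's centre) when out, 62 mm when latched in. Besides its 6 mm travel the head sits on a rubber cushion that yields 0.17 mm per N of push.
- head_a (a joint): How far the plunger of head A is in, m: 0 out, 0.006 latched in (the cushion not counted). The force peaks about 1.5 mm in (4 to 5 N if good, about 11 N if stiff), then gives way with a click; past 5 mm it pulls itself in and stays; let go before, it springs out again. At 6 mm it meets its stop and only the cushion gives. The head takes at most 20 N, pressed or squeezed.
- head_b (a joint): How far the plunger of head B is in, m: 0 out, 0.006 latched in (the cushion not counted). The force peaks about 1.5 mm in (4 to 5 N if good, about 11 N if stiff), then gives way with a click; past 5 mm it pulls itself in and stays; let go before, it springs out again. At 6 mm it meets its stop and only the cushion gives. The head takes at most 20 N, pressed or squeezed.
- head_c (a joint): How far the plunger of head C is in, m: 0 out, 0.006 latched in (the cushion not counted). The force peaks about 1.5 mm in (4 to 5 N if good, about 11 N if stiff), then gives way with a click; past 5 mm it pulls itself in and stays; let go before, it springs out again. At 6 mm it meets its stop and only the cushion gives. The head takes at most 20 N, pressed or squeezed.
- head_d (a joint): How far the plunger of head D is in, m: 0 out, 0.006 latched in (the cushion not counted). The force peaks about 1.5 mm in (4 to 5 N if good, about 11 N if stiff), then gives way with a click; past 5 mm it pulls itself in and stays; let go before, it springs out again. At 6 mm it meets its stop and only the cushion gives. The head takes at most 20 N, pressed or squeezed.
- test_block: fixed aluminium test block 70 x 330 x 30 mm (x, y, z), origin at the centre of its underside on the bench. Four square pockets, 12 mm deep, 31.5 mm wide, in a row along its y axis at -112.5, -37.5, 37.5 and 112.5 mm; a button stands in each with 0.7 mm play all round, its collar's centre 60 mm above the bench, and lifts straight out.
- reject_tray_in (a point): centre of the inner floor of the red reject tray, 4 to 5 mm above the bench; the tray is fixed, open-topped, 140 x 140 x 35 mm outside with 4 mm walls, and may stand left or right of the block.
- nut_tray: fixed grey tray of the same size, holding two lock nuts, on the other side of the block; not to be used. Origin at the centre of its underside.
- nut_1: loose steel lock nut, ring 34 mm across, 7 mm thick, in the grey tray; a bystander, leave it alone
- nut_2: a second such lock nut in the grey tray; a bystander, leave it alone
- screwdriver: loose screwdriver, 180 mm long, lying behind the block; a bystander, leave it alone
- sample_cup: loose aluminium sample cup, 55 mm across, 45 mm tall, behind the block; a bystander, leave it alone
- beaker: loose glass beaker, 68 mm across, 90 mm tall, behind the block; a bystander, leave it alone
- weight: loose brass weight with a knob, 36 mm across, 45 mm tall, in front of the block; a bystander, leave it alone
- marker: loose white and blue marker pen, 130 mm long, in front of the block; a bystander, leave it alone
Things that resemble listed ones, but are neither listed nor needed, are in the scene too. What is shaped like the part that bears switch_c_grip but green or turquoise is not meant.

How it is judged:
By the outcome, as a careful person would: the job done as asked, in the order asked, and still so for the second after the job is handed in, with the robot touching nothing.
It also fails if it takes over 64 s, if anything falls off the work surface, if the arm or the gripper's body presses on something with over 40 N, if the wrist force passes 120 N, or if a joint passes its speed limit or range.

ROBOT

A 6-joint arm with a two-finger parallel gripper is mounted at the origin on the work surface. World frame = base frame: x ahead of the robot, y to its left, z up, the work surface at z = 0. Lengths are in m, angles in rad, forces in N, time in s.
With the tool pointing down it reaches from about 0.35 to 0.775 m from the base axis. Payload 7.3 kg.
Tool frame: the origin (TCP) lies at the very end of the fingers, on their centre line; the grasp point (between the pads) lies 19 mm behind it; z points along the fingers, y is the direction in which the jaws open and shut (so a half turn about z gives the same grasp; the last joint's range is limited). The gripper opens to 92 mm and grips with 3 to 60 N. Pads are 19 mm wide; open, the fingers measure 130 mm over their backs; the gripper's body (75 mm by 190 mm) begins 47 mm behind the grasp point.
Start: joints at [-0.146, 0.342, 1.524, -0, 1.275, -0.146], TCP at [0.525, 0, 0.197] pointing down, gripper open.
Joint ranges: [-2.53, 2.53], [-0.77, 2.02], [0.04, 2.7], [-1, 4.14], [0.28, 2.66], [-3.11, 3.11]. Speed limits (rad/s): [2.57, 2.57, 3.14, 3.14, 3.14, 3.14].

INTERFACE

Orientations are given as [roll, pitch, yaw] about the fixed x, y, z axes, in that order (R = Rz(yaw) Ry(pitch) Rx(roll)).
In Python, from cell import robot gives the robot as it stands.
- The arm moves only by the shell command python3 -m pendant 'ROWS' [OPENING] [FORCE]. ROWS is JSON, a list of rows, each a list of 2 entries, a list of its own where there are three numbers: the shift along the tool's x, y, z in mm, then the turn about the tool's z in degrees. In form: [[[x, y, z], turn], ...]. A call has 1 to 10 rows; each row is the pose to reach, as a shift and turn from the pose measured when the call began, along the tool's axes at that moment; what a row does not reach only later rows make up. A row lasts 1/12 s, in which the tool goes at most 41.7 mm and 7.16 degrees, less where a joint would pass 70% of its speed; a pose out of reach is approached as far as the arm can. A call with a gripper value outside its range is refused whole. OPENING is the opening, from 0 (shut) to 1 (fully open), set as the call begins (- or left out, the last holds). The fingers move at their own pace and stop on an object; FORCE is the grip in N (left out, the last holds). Time passes only in rows, so rows that repeat a pose let the fingers close. It gives the time, the measured TCP pose, the force and the opening at its end, in the units of the state.
- robot.observe(): the state, without advancing time (a new reading comes with each control period).
- robot.read_camera(name): name is "scene" or "side" or "wrist"; returns the picture (480x640x3 uint8, red, green, blue); there is no depth.
- robot.calibration(name): a dict with "vfov" (degrees; the focal length in pixels is half the picture's height over the tangent of half this angle, whatever the lens; pixels are square), "cx", "cy" (the principal point, pixels), "rvec" (rotation vector, rad) and "tvec" (3), from world to camera coordinates, as OpenCV has them. Camera axes: x right, y down, z forward; pixel columns grow to the right and rows downward; lengths in m; the calibration is good to about 2 mm. A picture is of the moment at which its call begins: read the wrist's pose just before it. calibration takes no time and is no camera call; for the wrist camera it gives the pose at the moment of the call.
- robot.hand_in(): hands the job in, once; it reports no verdict.
Trained networks look in the newest picture that a camera, given by its name, has taken for a name from the list of things; names that differ only in an ending like _2 or _b are one class to them, and where a whole thing is asked for, a point or a joint stands for the part that bears it (a point fixed in the world has none). Each returns a list of dicts, best first, with "p" (0 to 1); they miss things now and then, are a little off and sometimes report something else, mostly with a low value. They report only what shows in the picture. A call takes as long as a camera call. They do not tell look-alikes from the thing itself.
- robot.find_in(camera, query): "xy" ([column, row] as shares, 0 to 1, of the picture: columns of its width, rows of its height, amid what is visible of it).
The state is a dict: "time": time; "qpos": joint angles; "qvel": joint speeds; "joint_efforts": joint torques, N m; "tool_pos": TCP position; "tool_rot": TCP orientation; "contact_force": force on the tool from outside, world axes, zero at the start; "torque": the same for the moment, N m; "opening": finger opening in m.
Only numpy, scipy, OpenCV 4.12 (cv2) and the standard library are available. Lean on these libraries where they do the work, as an engineer would, in place of code of your own. Each camera call takes 0.05 s, during which the arm holds its last target.

## Working session

There is one attempt and no reset: what is moved stays moved. The work goes in short steps, Python scripts to look and compute and a shell command to move; the robot and the scene stay as the last step left them, time stands still between calls to the robot, and variables do not carry over. Pictures are saved under pics/ and viewed, and the job is handed in when it is done.

```bash
ls; mkdir -p pics
python3 - <<'E'
from cell import robot
import cv2
s=robot.observe();print(s)
for n in ["scene","side","wrist"]:
    im=robot.read_camera(n);cv2.imwrite(f"pics/{n}0.png",im[:,:,::-1]);print(n,robot.calibration(n))
E
```

```text
pics
{'time': 0.0, 'qpos': array([-1.46008450e-01,  3.42727684e-01,  1.52501569e+00,  3.95494583e-06,
        1.27538100e+00, -1.46005364e-01]), 'qvel': array([ 1.54406036e-03, -1.16675812e-03, -7.86197873e-04, -1.03341493e-03,
       -6.17814477e-05,  5.53778509e-04]), 'joint_efforts': array([ 7.61924657e-04, -4.31245601e+01, -2.44219762e+01,  7.17750052e-02,
        5.59406646e-02, -1.04314388e-04]), 'tool_pos': array([5.24553810e-01, 8.47668307e-05, 1.96342881e-01]), 'tool_rot': array([-3.14007778e+00, -2.26586847e-04,  1.57079191e+00]), 'contact_force': array([-0.00940146, -0.55234038, -0.23320009]), 'torque': array([-0.00545453, -0.00784957, -0.00891919]), 'opening': 0.09187188623831564}
scene {'vfov': 57.11654385215615, 'cx': 321.6176146278538, 'cy': 237.36126925735672, 'rvec': array([ 1.61523851,  1.7415069 , -0.89656021]), 'tvec': array([ 0.06230961, -0.2655615 ,  1.25044945])}
side {'vfov': 57.448850692202726, 'cx': 320.6565915891404, 'cy': 245.0507563780057, 'rvec': array([ 0.59047348, -2.5455537 ,  1.33198641]), 'tvec': array([0.49206139, 0.20906734, 0.7863058 ])}
wrist {'vfov': 58.36089848134248, 'cx': 315.4460017018654, 'cy': 239.12607207685303, 'rvec': array([-2.88533383e+00,  4.82348500e-05,  9.76217900e-04]), 'tvec': array([-0.52518908, -0.03271381,  0.38816848])}
```

View pics/scene0.png

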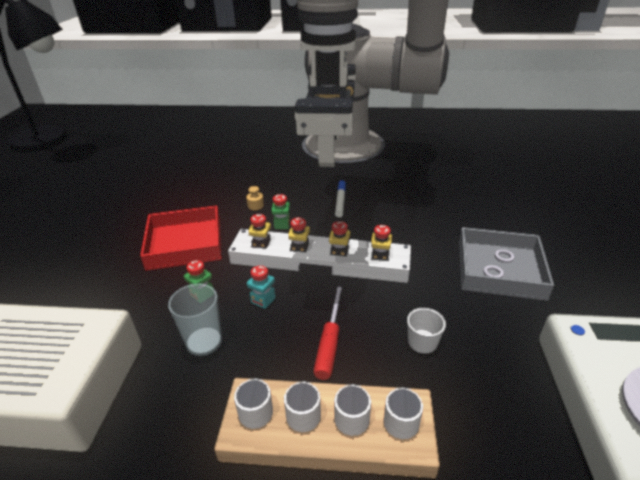

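View pics/side0.png

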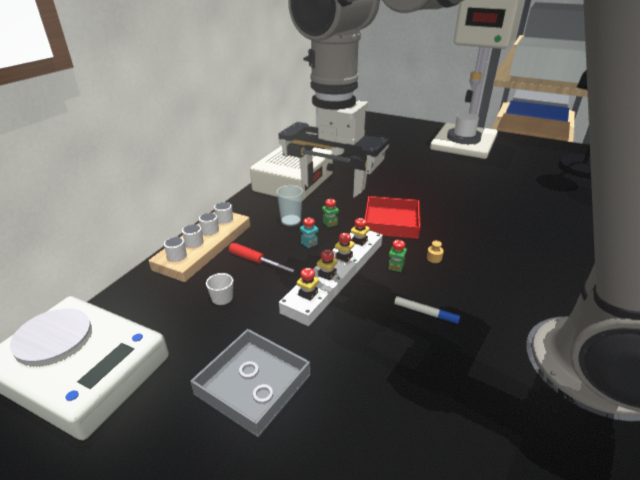

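View pics/wrist0.png

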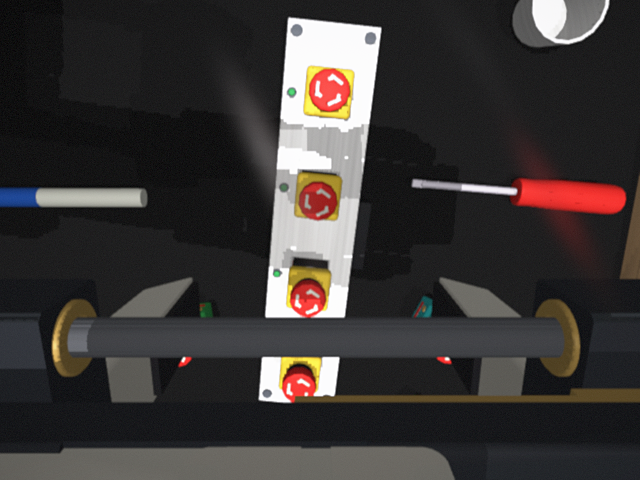

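The wrist view shows the white test block running nearly along world y, with four red heads on yellow collars at about (330,90), (318,200), (308,297) and (299,383). The red tray is at −y (scene view, 180,237) and the grey tray with the nuts is at +y. The look-alikes are green or turquoise, stand outside the block, and are not meant.

```bash
cat > h.py <<'E'
from cell import robot
import cv2, numpy as np
def cal(n):
    c=robot.calibration(n);f=240/np.tan(np.radians(c['vfov']/2))
    K=np.array([[f,0,c['cx']],[0,f,c['cy']],[0,0,1]]);R=cv2.Rodrigues(c['rvec'])[0];t=np.array(c['tvec'])
    return K,R,t
def tri(obs): # [(cal,(u,v)),...]
    A=[];b=[]
    for (K,R,t),uv in obs:
        d=R.T@np.linalg.solve(K,[*uv,1]);d/=np.linalg.norm(d);P=np.eye(3)-np.outer(d,d);c=-R.T@t
        A.append(P);b.append(P@c)
    A=np.vstack(A);b=np.hstack(b);x=np.linalg.lstsq(A,b,rcond=None)[0]
    return x,np.linalg.norm(A@x-b)
def onplane(c,uv,z):
    K,R,t=c;d=R.T@np.linalg.solve(K,[*uv,1]);o=-R.T@t;return o+d*(z-o[2])/d[2]
def proj(c,X):
    K,R,t=c;p=K@(R@np.array(X,float)+t);return p[:2]/p[2]
E
python3 - <<'E'
from h import *
for n in ["scene","side","wrist"]:
    for q in ["head_a_top","switch_a_grip","test_block","reject_tray_in"]:
        print(n,q,[(np.round(np.array(d['xy'])*[640,480],1).tolist(),round(d['p'],2)) for d in robot.find_in(n,q)])
print(robot.observe()['time'])
E
```

```text
scene head_a_top [([337.8, 227.9], 0.59), ([337.3, 235.4], 0.29), ([338.8, 227.0], 0.28)]
scene switch_a_grip [([341.0, 237.5], 0.92)]
scene test_block [([322.5, 258.4], 0.79), ([381.0, 241.1], 0.7)]
scene reject_tray_in [([182.7, 238.3], 0.91), ([253.0, 197.6], 0.73)]
side head_a_top [([326.2, 255.8], 0.64)]
side switch_a_grip [([327.8, 266.1], 0.7), ([341.4, 239.4], 0.37)]
side test_block [([327.0, 287.7], 0.89)]
side reject_tray_in [([393.5, 213.9], 0.76)]
wrist head_a_top [([317.6, 202.9], 0.73)]
wrist switch_a_grip [([314.3, 197.8], 0.93), ([307.1, 285.8], 0.16)]
wrist test_block [([321.1, 167.9], 0.56)]
wrist reject_tray_in []
0.75
```

```bash
python3 -m pendant '[[[-40,0,-15],0],[[-80,0,-30],0],[[-120,0,-45],0],[[-120,0,-45],0],[[-120,0,-45],0]]' 0.0
python3 - <<'E'
from h import *
np.save('w1.npy',0)
import pickle
c=cal("wrist");im=robot.read_camera("wrist");cv2.imwrite("pics/wrist1.png",im[:,:,::-1])
pickle.dump(c,open('cal1.pkl','wb'))
print(-c[1].T@c[2])
for q in ["head_a_top","switch_a_grip","test_block","reject_tray_in"]:
        print(q,[(np.round(np.array(d['xy'])*[640,480],1).tolist(),round(d['p'],2)) for d in robot.find_in("wrist",q)])
E
```

```text
time: 1.17
tool_pos: [0.5253, -0.1222, 0.2427]
tool_rot: [3.14, 0.001, 1.567]
contact_force: [-0.2, 0.5, -0.3]
opening: 0.0632
[ 0.52578774 -0.05538799  0.42958938]
head_a_top [([314.5, 29.1], 0.85)]
switch_a_grip [([314.0, 34.3], 0.85)]
test_block [([311.3, 110.5], 0.91), ([299.4, 224.1], 0.43)]
reject_tray_in [([287.7, 366.5], 0.89), ([72.2, 57.8], 0.45)]
```

View pics/wrist1.png

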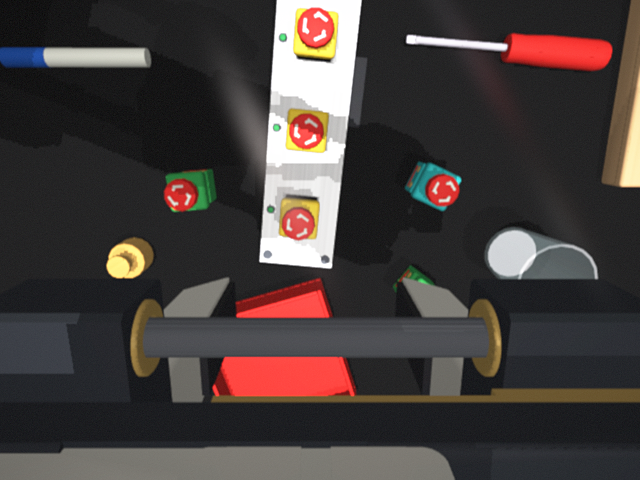

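The wrist view now shows three block heads at (316,28), (306,130) and (298,222), and the near edge of the red tray at (287,360). I'll move further toward −y to see the whole tray.

```bash
python3 -m pendant '[[[-40,0,-10],0],[[-80,0,-20],0],[[-120,0,-30],0],[[-120,0,-30],0],[[-120,0,-30],0]]' 0.0
python3 - <<'E'
from h import *
import pickle
c=cal("wrist");im=robot.read_camera("wrist");cv2.imwrite("pics/wrist2.png",im[:,:,::-1])
pickle.dump(c,open('cal2.pkl','wb'))
for n in ["scene","side"]:
    i2=robot.read_camera(n);cv2.imwrite(f"pics/{n}2.png",i2[:,:,::-1])
c0=dict(vfov=58.36089848134248,cx=315.4460017018654,cy=239.12607207685303,rvec=np.array([-2.88533383e+00,4.823485e-05,9.762179e-04]),tvec=np.array([-0.52518908,-0.03271381,0.38816848]))
f=240/np.tan(np.radians(c0['vfov']/2))
C0=(np.array([[f,0,c0['cx']],[0,f,c0['cy']],[0,0,1]]),cv2.Rodrigues(c0['rvec'])[0],c0['tvec'])
pickle.dump(C0,open('cal0.pkl','wb'))
for k in range(3):
    im=cv2.imread(f"pics/wrist{k}.png");hsv=cv2.cvtColor(im,cv2.COLOR_BGR2HSV)
    m=(((hsv[...,0]<8)|(hsv[...,0]>172))&(hsv[...,1]>140)&(hsv[...,2]>60)).astype(np.uint8)
    m=cv2.morphologyEx(m,cv2.MORPH_CLOSE,cv2.getStructuringElement(cv2.MORPH_ELLIPSE,(9,9)))
    for ct in cv2.findContours(m,0,2)[0]:
        if cv2.contourArea(ct)>300:
            (x,y),r=cv2.minEnclosingCircle(ct);e=cv2.fitEllipse(ct);print(k,round(x,1),round(y,1),round(r,1),np.round(e[0],1),np.round(e[1],1),cv2.contourArea(ct))
E
```

```text
time: 1.83
tool_pos: [0.5251, -0.2393, 0.271]
tool_rot: [-3.14, -0.001, 1.571]
contact_force: [-0.1, 0.0, 0.4]
opening: 0.0097
0 297.9 384.6 18.3 [298.2 383.5] [31.6 34. ] 796.0
0 307.5 298.1 18.9 [307.5 297.7] [33.4 36.5] 951.5
0 317.5 200.3 18.9 [317.5 200.5] [36.7 36.7] 1054.0
0 568.0 198.0 58.0 [569.4 199.6] [ 51.8 111.5] 3522.0
0 328.5 89.5 21.2 [328.9  89.9] [39.  41.4] 1257.0
1 284.0 390.0 72.1 [284. 380.] [ 82.8 139.1] 5057.0
1 283.5 309.0 49.0 [274.8 318.7] [ 59.7 124.4] 2573.5
1 297.7 223.2 16.1 [297.9 223.7] [29.4 31.6] 729.0
1 179.9 194.3 17.2 [180.1 194.5] [30.9 33.5] 805.0
1 442.5 190.0 17.0 [442.3 190. ] [30.8 32.9] 790.0
1 306.0 130.8 17.2 [305.9 130.7] [32.6 33.6] 856.0
1 556.5 52.5 55.8 [557.4  51.4] [ 35.6 122.5] 3245.0
1 315.0 27.3 19.8 [315.2  27.2] [34.8 39. ] 1063.0
2 530.9 292.5 23.5 [530.8 292.9] [10.3 60.7] 393.5
2 271.3 240.6 90.8 [275.3 236.1] [136.  160.2] 14372.0
2 428.2 177.5 15.8 [428.  177.2] [29.1 30.5] 685.0
2 298.5 77.7 17.3 [298.5  77.5] [31.1 33.5] 815.0
2 181.5 52.1 18.2 [180.6  52.8] [31.2 35.8] 868.5
2 443.2 47.8 18.7 [444.4  48.6] [31.3 37. ] 890.0
```

View pics/wrist2.png

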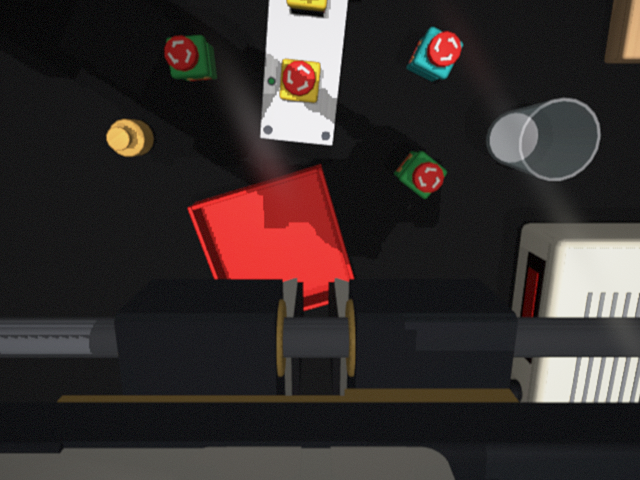

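View pics/side2.png

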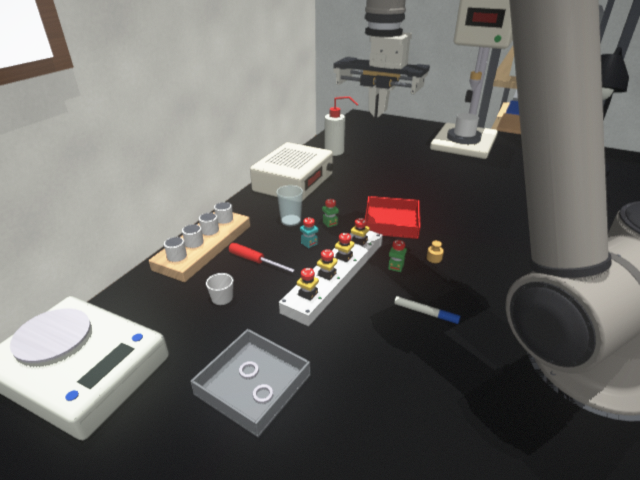

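Run:
```python
from h import *
import pickle
C=[pickle.load(open(f'cal{k}.pkl','rb')) for k in range(3)]
O={1:[(0,(328.7,89.7))],2:[(0,(317.5,200.4)),(1,(315.1,27.2))],3:[(0,(307.5,297.9)),(1,(306,130.7))],4:[(0,(298,384)),(1,(297.8,223.4)),(2,(298.5,77.6))]}
for k,o in O.items():
    if len(o)>1: print(k,*[np.round(v,4) for v in tri([(C[i],u) for i,u in o])])
    for i,u in o: print('   plane .086',i,np.round(onplane(C[i],u,.086),4))
# scene/side with red blobs
S=[];
for n in ["scene","side"]:
    c=cal(n)
    for X in ([.53,.12,.086],[.52,.04,.086],[.515,-.03,.086],[.505,-.11,.086]): print(n,np.round(proj(c,X),1))
# tray rim
print('tray rim', [np.round(onplane(C[2],u,.035),4) for u in [(190,208),(320,167),(352,280)]])
print('tray rim w1 TR',np.round(onplane(C[1],(320,282),.035),4), tri([(C[1],(320,282)),(C[2],(320,167))]))
print('block corners', [np.round(onplane(C[0],u,.03),4) for u in [(289,17),(381,27)]],[np.round(onplane(C[2],u,.03),4) for u in [(261,137),(332,145)]])
cv2.imwrite('pics/crop2.png',cv2.resize(cv2.imread('pics/wrist2.png')[60:310,170:450],None,fx=2.7,fy=2.35))
a=cv2.imread('pics/scene2.png')[200:290,130:430];cv2.imwrite('pics/cs2.png',cv2.resize(a,None,fx=2.6,fy=2.6,interpolation=2))
a=cv2.imread('pics/side2.png')[190:330,270:430];cv2.imwrite('pics/cd2.png',cv2.resize(a,None,fx=4,fy=4,interpolation=2))
```

```text
plane .086 0 [0.5339 0.09   0.086 ]
2 [0.5267 0.0158 0.0803] 0.0001
   plane .086 0 [0.5267 0.0167 0.086 ]
   plane .086 1 [0.5266 0.0146 0.086 ]
3 [ 0.5192 -0.0589  0.0799] 0.0001
   plane .086 0 [ 0.5193 -0.0563  0.086 ]
   plane .086 1 [ 0.5192 -0.0588  0.086 ]
4 [ 0.5114 -0.1335  0.0792] 0.0006
   plane .086 0 [ 0.5115 -0.1288  0.086 ]
   plane .086 1 [ 0.5118 -0.1324  0.086 ]
   plane .086 2 [ 0.5118 -0.134   0.086 ]
scene [399.1 228.9]
scene [353.2 224.1]
scene [314.1 221.3]
scene [271.1 216.8]
side [301.6 279.7]
side [324.3 258.8]
side [340.5 242. ]
side [358.7 225.4]
tray rim [array([ 0.4003, -0.2512,  0.035 ]), array([ 0.53  , -0.2106,  0.035 ]), array([ 0.5637, -0.3273,  0.035 ])]
tray rim w1 TR [ 0.5305 -0.2024  0.035 ] (array([ 0.53058514, -0.21323997,  0.0059167 ]), np.float64(0.00044645738178630844))
block corners [array([0.5054, 0.146 , 0.03  ]), array([0.5746, 0.1391, 0.03  ])] [array([ 0.4728, -0.1823,  0.03  ]), array([ 0.5417, -0.1899,  0.03  ])]
```

View pics/crop2.png

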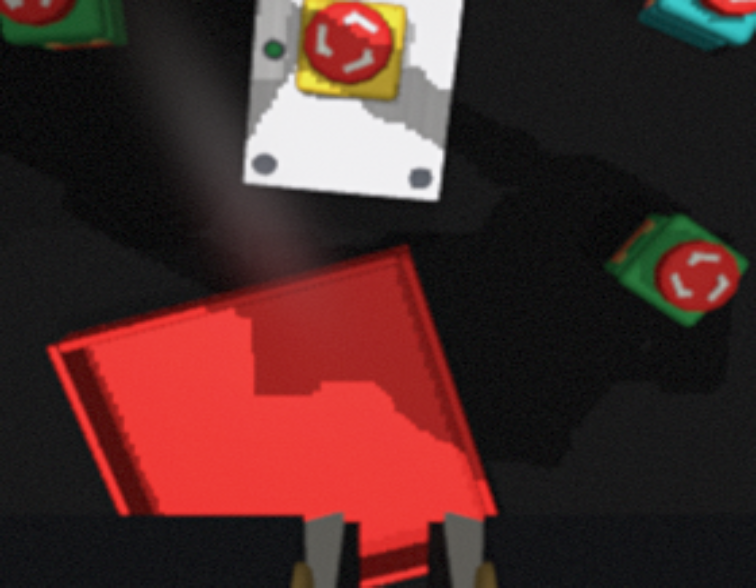

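View pics/cd2.png

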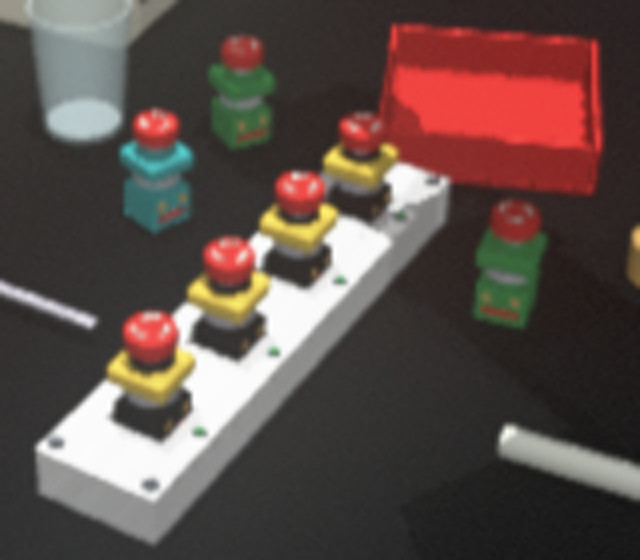

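View pics/cs2.png

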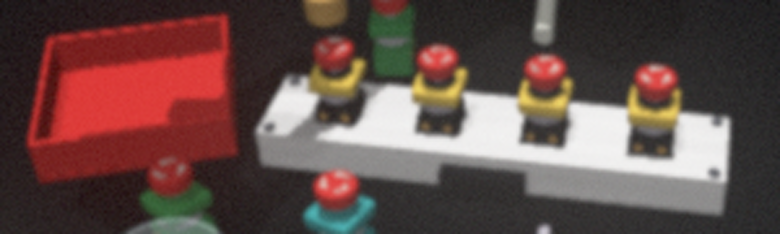

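The four buttons are confirmed: yellow collars, in the block pockets, at wrist-0 pixels (329,90), (318,200), (308,298) and (298,384). The positions agree with the block corners to about 1 mm, and the block yaw is −5.7°. I'll go above head 4, the one nearest −y, with the fingers shut.

```bash
python3 -m pendant '[[[26,-3,38],1],[[53,-6,75],2.5],[[79,-10,113],4],[[106,-13,150],5.7],[[106,-13,150],5.7],[[106,-13,150],5.7],[[106,-13,150],5.7]]' 0.0 60
python3 - <<'E'
from h import *
s=robot.observe();print(s['tool_pos'],s['contact_force'],s['tool_rot'])
c=cal("wrist");im=robot.read_camera("wrist");cv2.imwrite("pics/w3.png",im[:,:,::-1])
P={}
for n in ["scene","side"]:
    i2=robot.read_camera(n);cv2.imwrite(f"pics/{n}3.png",i2[:,:,::-1])
    im=cv2.imread(f"pics/{n}2.png");hsv=cv2.cvtColor(im,cv2.COLOR_BGR2HSV)
    m=(((hsv[...,0]<8)|(hsv[...,0]>172))&(hsv[...,1]>140)&(hsv[...,2]>60)).astype(np.uint8)
    P[n]=[]
    for X in ([.5343,.09,.08],[.527,.0155,.08],[.5195,-.0585,.08],[.512,-.1335,.08]):
        u=proj(cal(n),X);l,cc,st,ce=cv2.connectedComponentsWithStats(m)
        k=min(range(1,l),key=lambda k:np.hypot(*(ce[k]-u)));P[n].append(ce[k]);print(n,np.round(u,1),np.round(ce[k],1),st[k][4])
for a,b in zip(P["scene"],P["side"]): print(tri([(cal("scene"),a),(cal("side"),b)]))
a=cv2.imread('pics/scene3.png')[150:300,130:430];cv2.imwrite('pics/cs3.png',cv2.resize(a,None,fx=2.6,fy=2.6,interpolation=2))
a=cv2.imread('pics/side3.png')[150:330,270:430];cv2.imwrite('pics/cd3.png',cv2.resize(a,None,fx=3.3,fy=3.3,interpolation=2))
E
```

```text
time: 2.57
tool_pos: [0.5113, -0.1291, 0.1212]
tool_rot: [-3.138, -0.002, 1.478]
contact_force: [-0.4, -0.3, 0.0]
opening: 0.0004
[ 0.51130638 -0.12905097  0.1211546 ] [-0.35373407 -0.34642908  0.03410651] [-3.13847472e+00 -1.71894725e-03  1.47821795e+00]
scene [381.6 232.6] [381.9 231.5] 120
scene [339.1 228.7] [339.1 227.7] 105
scene [298.2 225. ] [297.7 224. ] 111
scene [258.  221.3] [258.  220.8] 114
side [306.9 272.8] [307. 274.] 99
side [326.4 253.9] [326.2 255.3] 80
side [343.8 237.2] [344.3 237.9] 84
side [359.6 222. ] [344.3 237.9] 84
(array([0.53230149, 0.09142694, 0.07984629]), np.float64(0.0018109764679263918))
(array([0.52547211, 0.01657416, 0.0794539 ]), np.float64(0.002542172967166976))
(array([ 0.51765407, -0.05887517,  0.07961731]), np.float64(0.0017128717615653667))
(array([ 0.52671778, -0.11500147,  0.06757879]), np.float64(0.03632304422552162))
```

View pics/cs3.png

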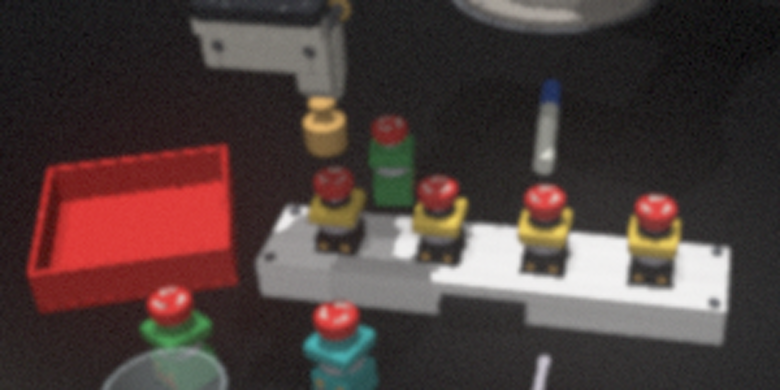

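View pics/cd3.png

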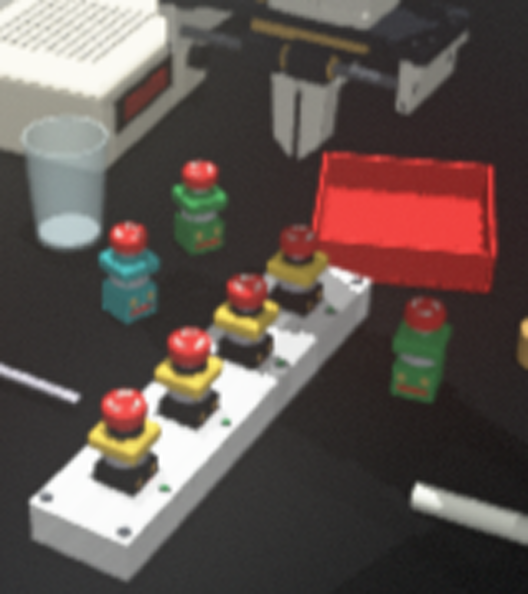

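```bash
python3 -m pendant '[[[-4.5,0,15],0],[[-4.5,0,29],0],[[-4.5,0,29],0],[[-4.5,0,29],0],[[-4.5,0,29],0]]'
python3 - <<'E'
from h import *
for i in range(3):
    robot.read_camera("wrist");s=robot.observe();print(s['time'],np.round(s['tool_pos'],5),np.round(s['contact_force'],2),np.round(s['tool_rot'],4))
E
```

```text
time: 3.13
tool_pos: [0.5132, -0.1366, 0.0951]
tool_rot: [3.138, 0.0, 1.474]
contact_force: [-0.4, -0.0, 0.8]
opening: 0.0006
3.1833 [ 0.51315 -0.13652  0.09513] [-0.32  0.18 -0.09] [3.1381e+00 3.0000e-04 1.4745e+00]
3.2333 [ 0.51308 -0.13639  0.09502] [1.1  0.78 0.24] [3.1382e+00 3.0000e-04 1.4747e+00]
3.2833 [ 0.51297 -0.13623  0.09488] [ 0.14  0.98 -0.07] [3.1384e+00 2.0000e-04 1.4748e+00]
```

```bash
for i in 1; do python3 -m pendant '[[[2.5,0,2.5],0],[[2.5,0,2.5],0],[[2.5,0,2.5],0],[[2.5,0,2.5],0]]'; done; python3 -m pendant '[[[0,0,0],0],[[0,0,0],0],[[0,0,0],0]]'
```

```text
time: 3.62
tool_pos: [0.5133, -0.1337, 0.0925]
tool_rot: [3.138, 0.0, 1.475]
contact_force: [-0.4, -0.3, 0.0]
opening: 0.0003
time: 3.87
tool_pos: [0.5132, -0.1336, 0.0924]
tool_rot: [3.138, 0.0, 1.475]
contact_force: [-0.4, 0.8, 0.1]
opening: 0.0005
```

```bash
python3 -m pendant '[[[0,0,2],0],[[0,0,2],0],[[0,0,2],0]]'; python3 -m pendant '[[[0,0,2],0],[[0,0,2],0],[[0,0,2],0]]'
```

```text
time: 4.12
tool_pos: [0.5131, -0.1336, 0.0902]
tool_rot: [3.139, 0.0, 1.475]
contact_force: [-0.3, -0.1, 0.9]
opening: 0.0005
time: 4.37
tool_pos: [0.513, -0.1336, 0.0881]
tool_rot: [3.139, 0.0, 1.475]
contact_force: [0.4, -0.4, 0.0]
opening: 0.0004
```

```bash
python3 -m pendant '[[[0,0,1.5],0],[[0,0,1.5],0]]'|egrep 'pos|force';  python3 -m pendant '[[[0,0,1],0],[[0,0,1],0]]'|egrep 'pos|force'; python3 -m pendant '[[[0,0,1],0],[[0,0,1],0]]'|egrep 'pos|force'; python3 -m pendant '[[[0,0,0.7],0],[[0,0,0.7],0]]'|egrep 'pos|force'
```

```text
tool_pos: [0.5129, -0.1335, 0.0863]
contact_force: [-0.2, 1.0, 0.4]
tool_pos: [0.5128, -0.1335, 0.0851]
contact_force: [0.7, 0.6, 1.3]
tool_pos: [0.5126, -0.1334, 0.0839]
contact_force: [0.3, 0.5, 0.6]
tool_pos: [0.5126, -0.1334, 0.0831]
contact_force: [-0.1, -0.1, 0.1]
```

Run:
```python
from h import *
o=[]
for n,(x,y) in dict(scene=(180,150),side=(290,150)).items():
    i2=robot.read_camera(n)[:,:,::-1];cv2.imwrite(f"pics/{n}4.png",i2);print(n,proj(cal(n),robot.observe()['tool_pos']))
    o.append(cv2.resize(i2[y:y+110,x:x+140],None,fx=2.8,fy=2.8,interpolation=2))
cv2.imwrite('pics/c4.png',np.hstack(o));print(robot.observe()['contact_force'],robot.observe()['tool_pos'])
```

```text
scene [257.74830472 220.0557259 ]
side [359.38665094 220.82995032]
[ 0.5367165  -0.06070321  0.44949203] [ 0.51264235 -0.13344815  0.08315689]
```

View pics/c4.png

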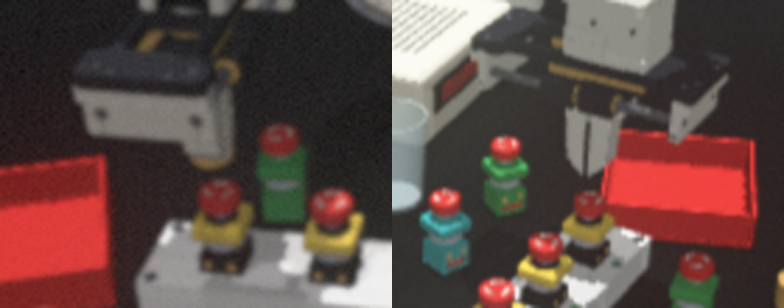

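Run:
```python
from h import *
print(tri([(cal("scene"),(255.5,208.5)),(cal("side"),(360,211))]))
o=[]
for n,(x,y) in dict(scene=(220,170),side=(325,175)).items():
    i2=cv2.imread(f"pics/{n}4.png")
    o.append(cv2.resize(i2[y:y+60,x:x+70],None,fx=5.6,fy=5.6,interpolation=2))
cv2.imwrite('pics/c5.png',np.hstack(o))
```

```text
(array([ 0.51318217, -0.13474129,  0.10864163]), np.float64(0.0002924102392321123))
```

View pics/c5.png

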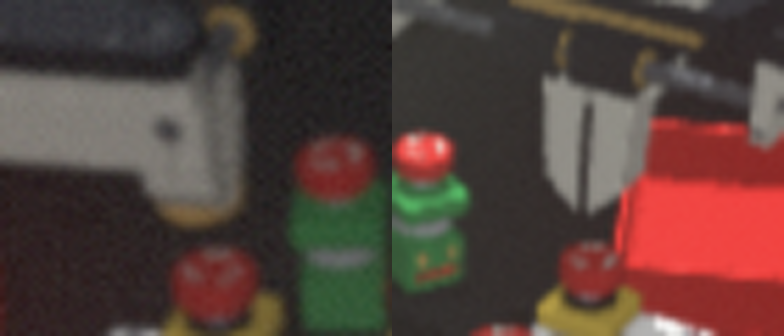

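Run:
```python
from h import *
for n in ["scene","side"]:
    for dx in (-.046,.046):
        for z in (.1963,.2153): print(n,dx,z,proj(cal(n),[.5246+dx,0,z]))
o=[]
for n,(x,y) in dict(scene=(285,90),side=(290,120)).items():
    i2=cv2.imread(f"pics/{n}0.png")
    o.append(cv2.resize(i2[y:y+90,x:x+100],None,fx=3.9,fy=3.9,interpolation=2))
cv2.imwrite('pics/c6.png',np.hstack(o))
```

```text
scene -0.046 0.1963 [331.74919835 156.36431736]
scene -0.046 0.2153 [331.66799116 146.0364958 ]
scene 0.046 0.1963 [327.72534336 183.24313691]
scene 0.046 0.2153 [327.56676315 172.23358742]
side -0.046 0.1963 [352.94149375 207.50689964]
side -0.046 0.2153 [353.37159977 198.84565278]
side 0.046 0.1963 [310.60865285 197.40273036]
side 0.046 0.2153 [310.49461949 188.9460504 ]
```

View pics/c6.png

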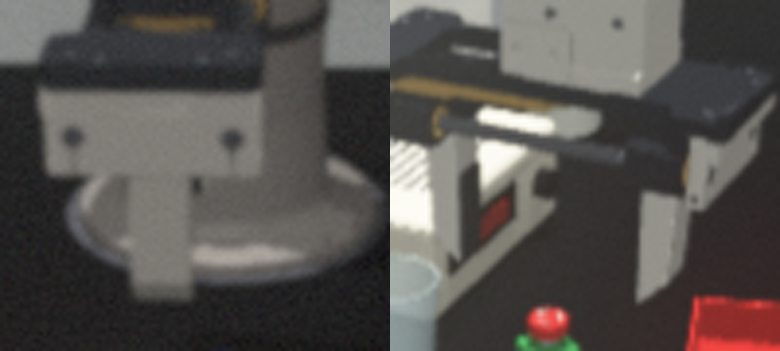

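The scene and side pictures agree that the real fingertips end about 20–25 mm above the reported TCP, both here and at the start. That is why there has been no contact yet. I'll keep descending by force and use the contact height to calibrate the offset.

```bash
python3 -m pendant '[[[0,0,5],0],[[0,0,9],0],[[0,0,9],0]]'|egrep 'pos|force';  for k in 1; do python3 -m pendant '[[[0,0,1.5],0],[[0,0,1.5],0]]'|egrep 'pos|force'; python3 -m pendant '[[[0,0,1],0],[[0,0,1],0],[[0,0,1],0]]'|egrep 'pos|force'; done
```

```text
tool_pos: [0.512, -0.1332, 0.0731]
contact_force: [-0.0, 0.0, 0.6]
tool_pos: [0.5116, -0.133, 0.0711]
contact_force: [-0.2, -0.7, -0.6]
tool_pos: [0.5117, -0.133, 0.07]
contact_force: [0.8, -0.2, 1.1]
```

Run:
```python
from h import *
o=[]
for n,(x,y) in dict(scene=(220,180),side=(325,180)).items():
    i2=robot.read_camera(n)[:,:,::-1]
    o.append(cv2.resize(i2[y:y+60,x:x+70],None,fx=5.6,fy=5.6,interpolation=2))
cv2.imwrite('pics/c7.png',np.hstack(o));s=robot.observe();print(s['contact_force'],s['tool_pos'])
```

```text
[ 0.34282069 -0.43741119  0.74201438] [ 0.51171619 -0.1330352   0.07012965]
```

View pics/c7.png

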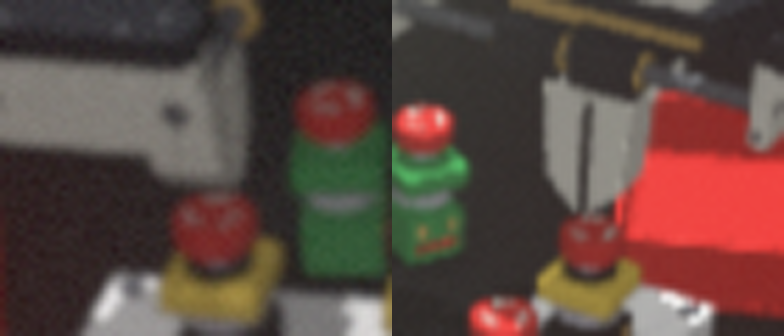

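The tip is now 1–3 mm above the head in both views and centred on it to within a few mm. I'll continue in small steps.

```bash
for k in 1; do python3 -m pendant '[[[0,0,0.8],0],[[0,0,0.8],0],[[0,0,0.8],0]]'|egrep 'pos|force'; python3 -m pendant '[[[0,0,0.8],0],[[0,0,0.8],0],[[0,0,0.8],0]]'|egrep 'pos|force';python3 -m pendant '[[[0,0,0.8],0],[[0,0,0.8],0],[[0,0,0.8],0]]'|egrep 'pos|force';python3 -m pendant '[[[0,0,0.8],0],[[0,0,0.8],0],[[0,0,0.8],0]]'|egrep 'pos|force'; done
```

```text
tool_pos: [0.5117, -0.133, 0.0694]
contact_force: [-0.0, -0.1, -0.3]
tool_pos: [0.5117, -0.133, 0.0685]
contact_force: [-0.5, -0.3, -0.5]
tool_pos: [0.5116, -0.133, 0.0677]
contact_force: [0.6, 0.2, -0.1]
tool_pos: [0.5116, -0.133, 0.0668]
contact_force: [-0.4, -0.3, 0.5]
```

```bash
for k in 1; do python3 -m pendant '[[[0,0,0.8],0],[[0,0,0.8],0],[[0,0,0.8],0]]'|egrep 'pos|force'; python3 -m pendant '[[[0,0,0.8],0],[[0,0,0.8],0],[[0,0,0.8],0]]'|egrep 'pos|force';python3 -m pendant '[[[0,0,0.8],0],[[0,0,0.8],0],[[0,0,0.8],0]]'|egrep 'pos|force';python3 -m pendant '[[[0,0,0.8],0],[[0,0,0.8],0],[[0,0,0.8],0]]'|egrep 'pos|force'; done
```

```text
tool_pos: [0.5115, -0.133, 0.0659]
contact_force: [0.6, 0.5, -0.4]
tool_pos: [0.5115, -0.133, 0.0651]
contact_force: [1.1, -1.2, 0.3]
tool_pos: [0.5115, -0.1329, 0.0642]
contact_force: [0.3, 0.2, -0.3]
tool_pos: [0.5114, -0.1329, 0.0634]
contact_force: [-0.5, -0.8, 0.1]
```

Run:
```python
from h import *
o=[]
for n,(x,y) in dict(scene=(220,180),side=(325,180)).items():
    i2=robot.read_camera(n)[:,:,::-1]
    o.append(cv2.resize(i2[y:y+60,x:x+70],None,fx=5.6,fy=5.6,interpolation=2))
cv2.imwrite('pics/c8.png',np.hstack(o));s=robot.observe();print(s['time'],s['contact_force'],s['tool_pos'],s['joint_efforts'])
```

```text
8.0 [-0.071582    0.31783252 -0.15952297] [ 0.51146575 -0.13294151  0.06341223] [-7.49643914e-04 -4.61824822e+01 -1.97480142e+01  5.68283675e-02
  7.07563455e-02 -1.55086327e-04]
```

View pics/c8.png

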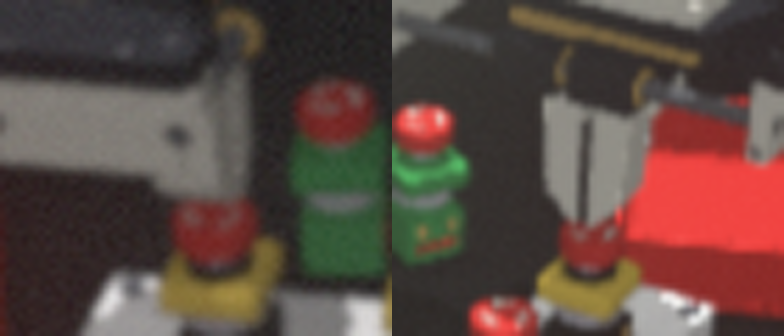

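```bash
for k in 1; do python3 -m pendant '[[[0,0,0.8],0],[[0,0,0.8],0]]'|egrep 'pos|force'; python3 -m pendant '[[[0,0,0.8],0],[[0,0,0.8],0]]'|egrep 'pos|force';python3 -m pendant '[[[0,0,0.8],0],[[0,0,0.8],0]]'|egrep 'pos|force';python3 -m pendant '[[[0,0,0.8],0],[[0,0,0.8],0]]'|egrep 'pos|force'; done
```

```text
tool_pos: [0.5114, -0.1329, 0.0625]
contact_force: [0.1, -0.8, -0.3]
tool_pos: [0.5113, -0.1329, 0.0615]
contact_force: [-0.2, 1.0, 0.3]
tool_pos: [0.5112, -0.1328, 0.0606]
contact_force: [0.2, -0.4, 0.0]
tool_pos: [0.5111, -0.1328, 0.0596]
contact_force: [0.9, 0.6, -0.2]
```

Run:
```python
from h import *
o=[]
for n,(x,y) in dict(scene=(220,180),side=(325,180)).items():
    i2=robot.read_camera(n)[:,:,::-1];cv2.imwrite(f"pics/{n}9.png",i2)
    o.append(cv2.resize(i2[y:y+60,x:x+70],None,fx=5.6,fy=5.6,interpolation=2))
cv2.imwrite('pics/c9.png',np.hstack(o));s=robot.observe();print(s['time'],s['contact_force'],s['tool_pos'],s['joint_efforts'])
```

```text
8.7667 [ 0.05036626 -0.8974842  -0.62374027] [ 0.51117684 -0.1328164   0.05971831] [-2.00840637e-03 -4.62413156e+01 -1.95675248e+01  5.62595541e-02
  7.17183086e-02 -2.04963876e-04]
```

View pics/c9.png

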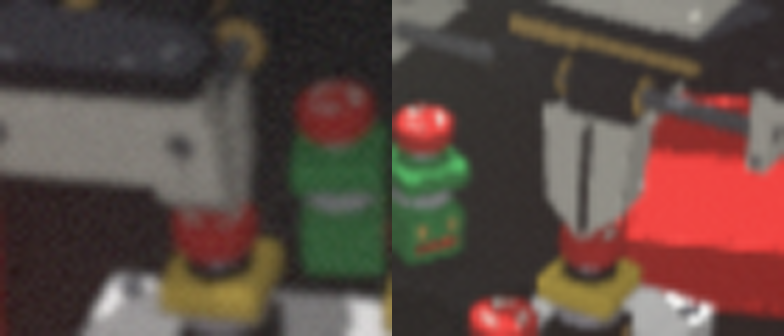

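```bash
for k in 1; do python3 -m pendant '[[[0,0,0.8],0],[[0,0,0.8],0]]'|egrep 'pos|force'; python3 -m pendant '[[[0,0,0.8],0],[[0,0,0.8],0]]'|egrep 'pos|force';python3 -m pendant '[[[0,0,0.8],0],[[0,0,0.8],0]]'|egrep 'pos|force';python3 -m pendant '[[[0,0,0.8],0],[[0,0,0.8],0]]'|egrep 'pos|force'; done
```

```text
tool_pos: [0.5111, -0.1328, 0.0588]
contact_force: [0.1, 0.4, -0.1]
tool_pos: [0.511, -0.1328, 0.0579]
contact_force: [-0.7, 0.0, -0.4]
tool_pos: [0.511, -0.1327, 0.0569]
contact_force: [-0.1, 0.0, 0.5]
tool_pos: [0.5111, -0.1328, 0.0562]
contact_force: [-0.4, -0.1, 2.4]
```

```bash
for k in 1; do python3 -m pendant '[[[0,0,0.6],0],[[0,0,0.6],0]]'|egrep 'pos|force'; python3 -m pendant '[[[0,0,0.6],0],[[0,0,0.6],0]]'|egrep 'pos|force';python3 -m pendant '[[[0,0,0.6],0],[[0,0,0.6],0]]'|egrep 'pos|force'; done
```

```text
tool_pos: [0.5112, -0.1328, 0.0558]
contact_force: [-0.8, 0.2, 3.0]
tool_pos: [0.5113, -0.1329, 0.0555]
contact_force: [-0.6, 0.4, 4.5]
tool_pos: [0.5114, -0.1329, 0.0552]
contact_force: [-1.2, 0.1, 7.0]
```

```bash
for k in 1; do python3 -m pendant '[[[0,0,0.7],0],[[0,0,0.7],0]]'|egrep 'pos|force'; python3 -m pendant '[[[0,0,0.7],0],[[0,0,0.7],0]]'|egrep 'pos|force'; done
```

```text
tool_pos: [0.5116, -0.133, 0.0549]
contact_force: [-0.9, 0.7, 7.1]
tool_pos: [0.5118, -0.133, 0.0547]
contact_force: [-1.2, 0.4, 7.8]
```

```bash
for k in 1; do python3 -m pendant '[[[0,0,0.9],0],[[0,0,0.9],0]]'|egrep 'pos|force'; python3 -m pendant '[[[0,0,0.9],0],[[0,0,0.9],0]]'|egrep 'pos|force'; done
```

```text
tool_pos: [0.512, -0.1331, 0.0544]
contact_force: [-1.8, 0.3, 8.7]
tool_pos: [0.5122, -0.1332, 0.0542]
contact_force: [-2.5, 0.5, 9.1]
```

```bash
for k in 1; do python3 -m pendant '[[[0,-0.4,1],0],[[0,-0.4,1],0]]'|egrep 'pos|force'; python3 -m pendant '[[[0,-0.4,1],0],[[0,-0.4,1],0]]'|egrep 'pos|force'; done
```

```text
tool_pos: [0.5121, -0.1331, 0.0539]
contact_force: [-1.7, 1.1, 8.6]
tool_pos: [0.5119, -0.1331, 0.0537]
contact_force: [-2.3, 0.3, 9.9]
```

```bash
for k in 1; do python3 -m pendant '[[[0,-0.4,1.2],0],[[0,-0.4,1.2],0]]'|egrep 'pos|force'; python3 -m pendant '[[[0,-0.4,1.2],0],[[0,-0.4,1.2],0]]'|egrep 'pos|force'; done
```

```text
tool_pos: [0.5118, -0.1331, 0.0533]
contact_force: [-2.7, 0.4, 10.2]
tool_pos: [0.5117, -0.1331, 0.0528]
contact_force: [-2.4, 1.0, 9.0]
```

The peak was about 10.5 N, so this is the stiff button. I'll push on to the latch.

```bash
for k in 1; do python3 -m pendant '[[[0,-0.3,1.2],0],[[0,-0.3,1.2],0]]'|egrep 'pos|force'; python3 -m pendant '[[[0,-0.2,1.2],0],[[0,-0.2,1.2],0]]'|egrep 'pos|force';python3 -m pendant '[[[0,0,1],0],[[0,0,1],0]]'|egrep 'pos|force'; done
```

```text
tool_pos: [0.5114, -0.133, 0.052]
contact_force: [-1.1, 0.5, 3.6]
tool_pos: [0.511, -0.1329, 0.0504]
contact_force: [-1.1, -0.1, 1.1]
tool_pos: [0.5113, -0.133, 0.0495]
contact_force: [-0.4, 0.3, 5.1]
```

Latched: the force dropped to about 1 N, then rose on the stop to 5 N at about 7 mm depth. Next is head 3, 75 mm along tool x.

```bash
python3 -m pendant '[[[0,0,-18],0],[[25,0.5,-18],0],[[50,0.5,-18],0],[[75,0.5,-18],0],[[75,0.5,-18],0],[[75,0.5,-18],0],[[75,0.5,-18],0],[[75,0.5,-18],0]]'; python3 -m pendant '[[[0,0,4],0],[[0,0,4],0],[[0,0,4],0],[[0,0,4],0]]'|egrep 'pos|force|rot'
```

```text
time: 12.43
tool_pos: [0.5188, -0.0592, 0.0673]
tool_rot: [3.136, 0.001, 1.475]
contact_force: [0.8, -0.4, -0.1]
opening: 0.0007
tool_pos: [0.5187, -0.0596, 0.0631]
tool_rot: [3.137, 0.001, 1.474]
contact_force: [-0.5, 0.6, 0.1]
```

```bash
python3 -m pendant '[[[0,1,4.5],0],[[0,1,4.5],0],[[0,1,4.5],0]]'|egrep 'pos|force|rot'; python3 -m pendant '[[[0,0,1],0],[[0,0,1],0]]'|egrep 'pos|force|rot';python3 -m pendant '[[[0,0,1],0],[[0,0,1],0]]'|egrep 'pos|force|rot';python3 -m pendant '[[[0,0,1],0],[[0,0,1],0]]'|egrep 'pos|force|rot'
```

```text
tool_pos: [0.5195, -0.0597, 0.0583]
tool_rot: [3.137, 0.001, 1.474]
contact_force: [-0.1, 0.6, 0.6]
tool_pos: [0.5194, -0.0597, 0.0571]
tool_rot: [3.138, 0.001, 1.474]
contact_force: [-0.3, 0.7, -0.4]
tool_pos: [0.5195, -0.0597, 0.0561]
tool_rot: [3.137, 0.001, 1.474]
contact_force: [-0.5, 0.1, 1.8]
tool_pos: [0.5196, -0.0597, 0.0553]
tool_rot: [3.137, 0.001, 1.474]
contact_force: [0.4, 0.1, 2.5]
```

```bash
python3 -m pendant '[[[0,0,0.8],0],[[0,0,0.8],0]]'|egrep 'pos|force'; python3 -m pendant '[[[0,-0.1,0.8],0],[[0,-0.1,0.8],0]]'|egrep 'pos|force';python3 -m pendant '[[[0,-0.1,0.8],0],[[0,-0.1,0.8],0]]'|egrep 'pos|force';python3 -m pendant '[[[0,0,0.8],0],[[0,0,0.8],0]]'|egrep 'pos|force'
```

```text
tool_pos: [0.5197, -0.0597, 0.0547]
contact_force: [-0.5, 0.2, 3.8]
tool_pos: [0.5196, -0.0597, 0.0539]
contact_force: [0.4, 0.3, 3.7]
tool_pos: [0.5194, -0.0597, 0.0529]
contact_force: [-0.4, -0.0, 2.9]
tool_pos: [0.5191, -0.0596, 0.0517]
contact_force: [0.2, 0.4, 0.3]
```

```bash
python3 -m pendant '[[[0,0,1],0],[[0,0,1],0]]'|egrep 'pos|force'; python3 -m pendant '[[[0,0,1],0],[[0,0,1],0]]'|egrep 'pos|force'; python3 -m pendant '[[[0,0,0.7],0],[[0,0,0.7],0]]'|egrep 'pos|force'
```

```text
tool_pos: [0.5191, -0.0596, 0.0503]
contact_force: [0.4, 0.0, 1.2]
tool_pos: [0.5193, -0.0596, 0.0495]
contact_force: [-1.4, -0.2, 5.9]
tool_pos: [0.5196, -0.0597, 0.0493]
contact_force: [-2.0, 0.3, 6.4]
```

Head 3 peaked at about 4 N (good) and is latched. Next is head 2.

```bash
python3 -m pendant '[[[0,0,-18],0],[[25,0.5,-18],0],[[50,0.5,-18],0],[[75,0.5,-18],0],[[75,0.5,-18],0],[[75,0.5,-18],0],[[75,0.5,-18],0],[[75,0.5,-18],0]]'|egrep 'pos|force|time'; python3 -m pendant '[[[0,0,4],0],[[0,0,8],0],[[0,0,8],0],[[0,0,8],0]]'|egrep 'pos|force|rot'
```

```text
time: 15.35
tool_pos: [0.5271, 0.0141, 0.0671]
contact_force: [-0.4, 0.2, -1.2]
tool_pos: [0.5268, 0.0137, 0.0586]
tool_rot: [3.138, 0.001, 1.473]
contact_force: [0.5, -0.7, -0.4]
```

```bash
python3 -m pendant '[[[1.2,0,1.2],0],[[1.2,0,1.2],0]]'|egrep 'pos|force';python3 -m pendant '[[[0,0,1],0],[[0,0,1],0]]'|egrep 'pos|force';python3 -m pendant '[[[0,0,1],0],[[0,0,1],0]]'|egrep 'pos|force';python3 -m pendant '[[[0,0,0.8],0],[[0,0,0.8],0]]'|egrep 'pos|force'; python3 -m pendant '[[[0,0,0.8],0],[[0,0,0.8],0]]'|egrep 'pos|force'
```

```text
tool_pos: [0.5268, 0.0149, 0.0572]
contact_force: [0.2, -0.2, 0.5]
tool_pos: [0.527, 0.015, 0.0563]
contact_force: [0.5, 0.2, 2.1]
tool_pos: [0.5271, 0.0149, 0.0554]
contact_force: [-1.2, 0.2, 3.2]
tool_pos: [0.5271, 0.0149, 0.0547]
contact_force: [-1.1, -0.2, 2.8]
tool_pos: [0.5271, 0.0149, 0.0539]
contact_force: [-0.7, -0.4, 3.7]
```

```bash
python3 -m pendant '[[[0,0,0.8],0],[[0,0,0.8],0]]'|egrep 'pos|force';python3 -m pendant '[[[0,0,0.8],0],[[0,0,0.8],0]]'|egrep 'pos|force'
```

```text
tool_pos: [0.5269, 0.015, 0.0529]
contact_force: [-0.3, 0.3, 2.3]
tool_pos: [0.5267, 0.015, 0.0517]
contact_force: [-0.5, 0.2, -0.5]
```

```bash
python3 -m pendant '[[[0,0,1],0],[[0,0,1],0]]'|egrep 'pos|force'; python3 -m pendant '[[[0,0,1],0],[[0,0,1],0]]'|egrep 'pos|force'; python3 -m pendant '[[[0,0,0.7],0],[[0,0,0.7],0]]'|egrep 'pos|force'
```

```text
tool_pos: [0.5267, 0.015, 0.0504]
contact_force: [-0.5, -0.1, 2.0]
tool_pos: [0.5269, 0.015, 0.0496]
contact_force: [-1.3, 0.7, 4.7]
tool_pos: [0.5272, 0.015, 0.0494]
contact_force: [-2.0, 0.2, 6.3]
```

```bash
python3 -m pendant '[[[0,0,-18],0],[[25,0.5,-18],0],[[50,0.5,-18],0],[[76,0.5,-18],0],[[76,0.5,-18],0],[[76,0.5,-18],0],[[76,0.5,-18],0],[[76,0.5,-18],0]]'|egrep 'pos|force|time'; python3 -m pendant '[[[0,0,4],0],[[0,0,8],0],[[0,0,8],0],[[0,0,8],0]]'|egrep 'pos|force|rot'
```

```text
time: 18.02
tool_pos: [0.5349, 0.0897, 0.0672]
contact_force: [-0.1, -0.3, 0.5]
tool_pos: [0.5346, 0.0892, 0.0587]
tool_rot: [3.139, 0.001, 1.471]
contact_force: [0.7, -1.0, 0.3]
```

Head 2 is good (about 3.5–4 N) and latched. The tool is now over head 1.

```bash
python3 -m pendant '[[[0.8,0,1.2],0],[[0.8,0,1.2],0]]'|egrep 'pos|force';python3 -m pendant '[[[0,0,1],0],[[0,0,1],0]]'|egrep 'pos|force';python3 -m pendant '[[[0,0,1],0],[[0,0,1],0]]'|egrep 'pos|force';python3 -m pendant '[[[0,0,0.8],0],[[0,0,0.8],0]]'|egrep 'pos|force'; python3 -m pendant '[[[0,0,0.8],0],[[0,0,0.8],0]]'|egrep 'pos|force'
```

```text
tool_pos: [0.5346, 0.09, 0.0573]
contact_force: [-0.6, 0.5, -0.1]
tool_pos: [0.5347, 0.09, 0.0563]
contact_force: [0.4, -0.5, 2.1]
tool_pos: [0.5349, 0.09, 0.0555]
contact_force: [-1.0, 0.4, 3.6]
tool_pos: [0.535, 0.09, 0.0549]
contact_force: [-0.4, 0.3, 4.5]
tool_pos: [0.535, 0.0901, 0.0542]
contact_force: [-0.7, 0.5, 5.0]
```

```bash
python3 -m pendant '[[[0,0,0.8],0],[[0,0,0.8],0]]'|egrep 'pos|force';python3 -m pendant '[[[0,0,0.8],0],[[0,0,0.8],0]]'|egrep 'pos|force'
```

```text
tool_pos: [0.5349, 0.09, 0.0533]
contact_force: [-1.1, 0.1, 3.8]
tool_pos: [0.5346, 0.09, 0.0521]
contact_force: [-0.4, -0.2, 1.6]
```

```bash
python3 -m pendant '[[[0,0,1],0],[[0,0,1],0]]'|egrep 'pos|force'; python3 -m pendant '[[[0,0,1],0],[[0,0,1],0]]'|egrep 'pos|force'; python3 -m pendant '[[[0,0,1],0],[[0,0,1],0]]'|egrep 'pos|force'
```

```text
tool_pos: [0.5344, 0.09, 0.0505]
contact_force: [-0.2, 0.2, 0.3]
tool_pos: [0.5347, 0.09, 0.0497]
contact_force: [-0.6, 0.0, 5.6]
tool_pos: [0.535, 0.0901, 0.0492]
contact_force: [-1.2, 0.0, 8.1]
```

All four are latched: button 4 peaked at about 10.5 N and the others at 4–5 N. The stiff one is the −y-most button. I'll go back over it with the jaws at 55 mm and check before gripping.

```bash
python3 -m pendant '[[[0,0,-30],0],[[-38,0,-30],0],[[-76,0,-30],0],[[-114,0,-30],0],[[-152,0,-30],0],[[-190,0,-30],0],[[-225,0,-30],0],[[-225,0,-30],0],[[-225,0,-30],0],[[-225,0,-30],0]]' 0.6 15; python3 -m pendant '[[[0,0,0],0],[[0,0,0],0]]'
python3 - <<'E'
from h import *
o=[]
for n,(x,y) in dict(scene=(200,150),side=(300,150)).items():
    i2=robot.read_camera(n)[:,:,::-1];cv2.imwrite(f"pics/{n}10.png",i2)
    o.append(cv2.resize(i2[y:y+110,x:x+110],None,fx=3.6,fy=3.6,interpolation=2))
cv2.imwrite('pics/c10.png',np.hstack(o))
i2=robot.read_camera("wrist")[:,:,::-1];cv2.imwrite('pics/w10.png',i2)
s=robot.observe();print(s['tool_pos'],s['tool_rot'])
E
```

```text
time: 20.85
tool_pos: [0.5122, -0.1334, 0.0792]
tool_rot: [3.139, 0.001, 1.47]
contact_force: [0.3, -0.0, 0.8]
opening: 0.0543
time: 21.02
tool_pos: [0.5123, -0.132, 0.0791]
tool_rot: [3.139, 0.0, 1.472]
contact_force: [0.1, -0.4, 0.6]
opening: 0.0555
[ 0.51239499 -0.13240202  0.07922802] [3.13892841e+00 6.22721853e-04 1.47210692e+00]
```

View pics/c10.png

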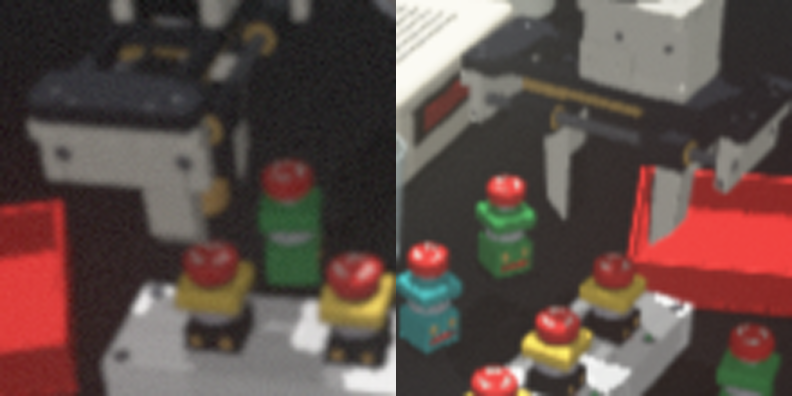

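View pics/w10.png

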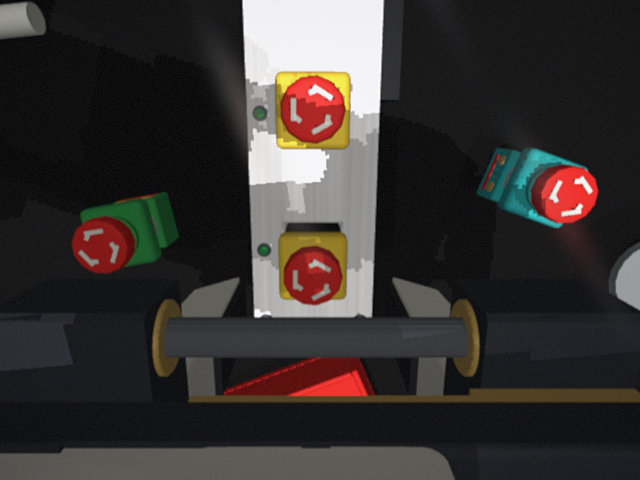

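Run:
```python
from h import *
ux=np.array([np.cos(.0987),-np.sin(.0987),0]);uy=np.array([np.sin(.0987),np.cos(.0987),0])
T=np.array([.5124,-.1324,.108])
for n,(x,y) in dict(scene=(200,150),side=(300,150)).items():
    for a in (.028,.037,.047,-.028,-.047):
        for b in (-.0095,.0095):
            for z in (.079,.108):
                p=T+a*ux+b*uy;p[2]=z;q=proj(cal(n),p);print(n,a,b,z,np.round(q,1),'crop',np.round((q-[x,y])*3.6)+([396,0] if n=='side' else [0,0]))
```

```text
scene 0.028 -0.0095 0.079 [248.8 230.3] crop [176. 289.]
scene 0.028 -0.0095 0.108 [246.8 216.7] crop [168. 240.]
scene 0.028 0.0095 0.079 [259.  231.2] crop [213. 292.]
scene 0.028 0.0095 0.108 [257.3 217.7] crop [206. 244.]
scene 0.037 -0.0095 0.079 [247.2 233.2] crop [170. 300.]
scene 0.037 -0.0095 0.108 [245.1 219.6] crop [163. 251.]
scene 0.037 0.0095 0.079 [257.5 234.2] crop [207. 303.]
scene 0.037 0.0095 0.108 [255.7 220.6] crop [201. 254.]
scene 0.047 -0.0095 0.079 [245.4 236.5] crop [163. 312.]
scene 0.047 -0.0095 0.108 [243.3 222.9] crop [156. 262.]
scene 0.047 0.0095 0.079 [255.8 237.5] crop [201. 315.]
scene 0.047 0.0095 0.108 [253.9 223.9] crop [194. 266.]
scene -0.028 -0.0095 0.079 [258.1 213.1] crop [209. 227.]
scene -0.028 -0.0095 0.108 [256.4 199.9] crop [203. 180.]
scene -0.028 0.0095 0.079 [267.9 213.9] crop [244. 230.]
scene -0.028 0.0095 0.108 [266.4 200.7] crop [239. 183.]
scene -0.047 -0.0095 0.079 [261.1 207.6] crop [220. 207.]
scene -0.047 -0.0095 0.108 [259.5 194.6] crop [214. 161.]
scene -0.047 0.0095 0.079 [270.7 208.5] crop [254. 210.]
scene -0.047 0.0095
[... 453 characters left out ...]
43.8 209.3] crop [554. 214.]
side 0.047 -0.0095 0.079 [343.7 215.3] crop [553. 235.]
side 0.047 -0.0095 0.108 [344.  204.8] crop [555. 197.]
side 0.047 0.0095 0.079 [339.7 218.9] crop [539. 248.]
side 0.047 0.0095 0.108 [340.1 208.2] crop [540. 210.]
side -0.028 -0.0095 0.079 [371.8 224.1] crop [655. 267.]
side -0.028 -0.0095 0.108 [372.7 213.3] crop [658. 228.]
side -0.028 0.0095 0.079 [368.1 227.8] crop [641. 280.]
side -0.028 0.0095 0.108 [369. 217.] crop [644. 241.]
side -0.047 -0.0095 0.079 [379.2 226.4] crop [681. 275.]
side -0.047 -0.0095 0.108 [380.2 215.6] crop [685. 236.]
side -0.047 0.0095 0.079 [375.6 230.2] crop [668. 289.]
side -0.047 0.0095 0.108 [376.6 219.3] crop [672. 250.]
```

The finger model (real tip = reported TCP + 29 mm) matches both views to within a few pixels, with the jaws straddling button 4. I'll descend, but stop short first to check clearance.

```bash
python3 -m pendant '[[[-1,0,17],0],[[-1,0,34],0],[[-1,0,50],0],[[-1,0,50],0],[[-1,0,50],0],[[-1,0,50],0]]'
python3 - <<'E'
from h import *
o=[]
for n,(x,y) in dict(scene=(200,150),side=(300,150)).items():
    i2=robot.read_camera(n)[:,:,::-1];cv2.imwrite(f"pics/{n}11.png",i2)
    o.append(cv2.resize(i2[y:y+110,x:x+110],None,fx=3.6,fy=3.6,interpolation=2))
cv2.imwrite('pics/c11.png',np.hstack(o))
s=robot.observe();print(s['tool_pos'],s['contact_force'],s['time'])
E
```

```text
time: 21.67
tool_pos: [0.513, -0.1334, 0.03]
tool_rot: [3.138, 0.001, 1.472]
contact_force: [-0.0, -0.2, -0.1]
opening: 0.0552
[ 0.51319605 -0.1336346   0.03031953] [-0.75346508 -0.24325175  0.43920271] 21.7667
```

View pics/c11.png

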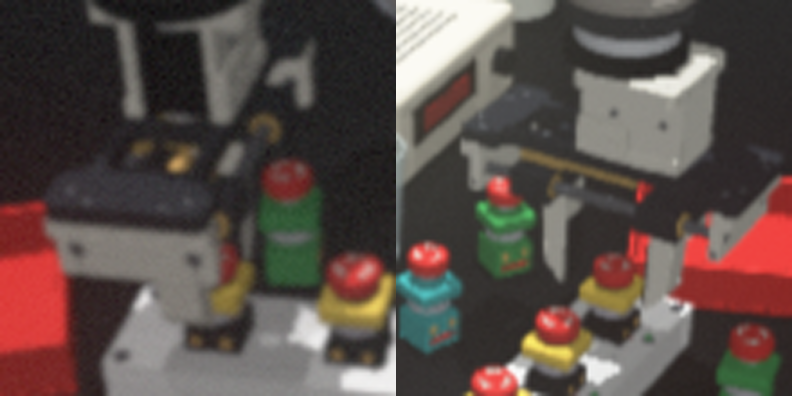

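Run:
```python
from h import *
import pickle
C=[pickle.load(open(f'cal{k}.pkl','rb')) for k in range(3)]
for nm,a,b in [('greenL',(180,194.4),(181,52.5)),('turq',(442.4,190),(444,48.2))]:
    X,r=tri([(C[1],a),(C[2],b)]);print(nm,np.round(X,3),r,np.round(onplane(C[1],a,.066),3),np.round(onplane(C[2],b,.066),3))
print('green2',np.round(onplane(C[2],(428,177.3),.066),3))
ux=np.array([np.cos(.0987),-np.sin(.0987)])
for p in [(.39,-.108),(.63,-.105)]: 
    d=np.array(p)-[.513,-.1335]; print(d@ux, d@np.array([np.sin(.0987),np.cos(.0987)]))
```

```text
greenL [ 0.411 -0.111  0.064] 0.0004318142314219385 [ 0.411 -0.111  0.066] [ 0.412 -0.112  0.066]
turq [ 0.634 -0.108  0.065] 0.00011322807532081085 [ 0.634 -0.108  0.066] [ 0.634 -0.109  0.066]
green2 [ 0.628 -0.217  0.066]
-0.12491413786682481 0.01325549550140941
0.1136221885485943 0.03989045336202247
```

Run:
```python
from h import *
print(tri([(cal("scene"),(326,167)),(cal("side"),(310,190))]))
ux=np.array([np.cos(.0987),-np.sin(.0987),0]);uy=np.array([np.sin(.0987),np.cos(.0987),0])
T=np.array([.5124,-.1324,0])
for z in (.135,.145,.16,.174):
  for a in (.075,.095):
   for b in (-.0375,.0375):
    p=T+a*ux+b*uy;p[2]=z;q=proj(cal("scene"),p);
    p2=T-a*ux+b*uy;p2[2]=z;q2=proj(cal("side"),p2)
    print(z,a,b,'scene crop',np.round((q-[200,150])*3.6),'side crop',np.round((q2-[300,150])*3.6+[396,0]))
```

```text
(array([5.68300111e-01, 4.24494276e-04, 2.18354390e-01]), np.float64(0.007067052714177594))
0.135 0.075 -0.0375 scene crop [ 69. 243.] side crop [748. 192.]
0.135 0.075 0.0375 scene crop [229. 257.] side crop [697. 245.]
0.135 0.095 -0.0375 scene crop [ 53. 268.] side crop [778. 200.]
0.135 0.095 0.0375 scene crop [215. 283.] side crop [728. 254.]
0.145 0.075 -0.0375 scene crop [ 66. 224.] side crop [750. 178.]
0.145 0.075 0.0375 scene crop [226. 239.] side crop [699. 230.]
0.145 0.095 -0.0375 scene crop [ 49. 249.] side crop [780. 186.]
0.145 0.095 0.0375 scene crop [213. 264.] side crop [730. 239.]
0.16 0.075 -0.0375 scene crop [ 60. 196.] side crop [752. 156.]
0.16 0.075 0.0375 scene crop [223. 210.] side crop [701. 208.]
0.16 0.095 -0.0375 scene crop [ 43. 220.] side crop [783. 164.]
0.16 0.095 0.0375 scene crop [209. 235.] side crop [732. 217.]
0.174 0.075 -0.0375 scene crop [ 55. 169.] side crop [755. 136.]
0.174 0.075 0.0375 scene crop [220. 183.] side crop [703. 187.]
0.174 0.095 -0.0375 scene crop [ 38. 193.] side crop [785. 144.]
0.174 0.095 0.0375 scene crop [206. 207.] side crop [735. 196.]
```

The body's lower edge projects to 66 mm above the true tip, as specified. So there is clearance over the look-alikes, and the TCP reading is simply about 29 mm low. I'll go down to collar-grip height (true tip about 41 mm).

```bash
python3 -m pendant '[[[0,-1,10],0],[[0,-1,18],0],[[0,-1,18],0],[[0,-1,18],0],[[0,-1,18],0]]'; python3 -m pendant '[[[0,0,0],0],[[0,0,0],0],[[0,0,0],0],[[0,0,0],0],[[0,0,0],0],[[0,0,0],0]]' 0.25 15
```

```text
time: 22.18
tool_pos: [0.5123, -0.1336, 0.0122]
tool_rot: [3.137, 0.001, 1.472]
contact_force: [0.0, 0.0, -1.4]
opening: 0.0551
time: 22.68
tool_pos: [0.5123, -0.1336, 0.0123]
tool_rot: [3.137, 0.001, 1.472]
contact_force: [-0.1, 0.4, -0.0]
opening: 0.0337
```

```bash
python3 -m pendant '[[[0,0,-8],0],[[0,0,-16],0],[[0,0,-30],0],[[0,0,-50],0],[[0,0,-50],0],[[0,0,-50],0],[[0,0,-50],0]]' 0.25 18
python3 - <<'E'
from h import *
o=[]
for n,(x,y) in dict(scene=(200,130),side=(300,130)).items():
    i2=robot.read_camera(n)[:,:,::-1];cv2.imwrite(f"pics/{n}12.png",i2)
    o.append(cv2.resize(i2[y:y+130,x:x+110],None,fx=3.6,fy=3.6,interpolation=2))
cv2.imwrite('pics/c12.png',np.hstack(o))
s=robot.observe();print(s['tool_pos'],s['contact_force'],s['time'])
E
```

```text
time: 23.27
tool_pos: [0.5118, -0.1334, 0.0621]
tool_rot: [3.137, 0.001, 1.472]
contact_force: [0.6, -0.4, -1.0]
opening: 0.034
[ 0.51141261 -0.1332431   0.06150377] [-0.43621674  0.32032296 -1.6001472 ] 23.3667
```

View pics/c12.png

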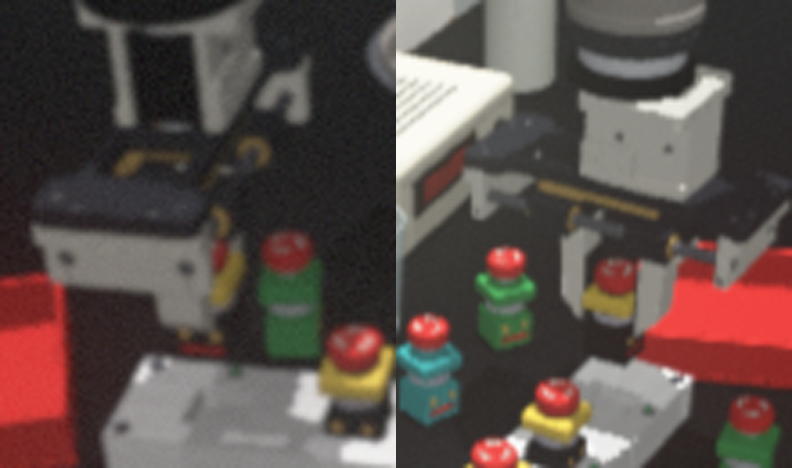

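The button is held upright and has lifted cleanly out of its pocket, which now shows empty. I'll carry it to the tray centre, about (0.486, −0.298).

```bash
python3 -m pendant '[[[-12,-1,0],0],[[-35,-2,0],0],[[-65,-4,0],0],[[-95,-6,0],0],[[-125,-8,0],0],[[-148,-9,0],0],[[-166,-9.5,0],0],[[-166,-9.5,0],0],[[-166,-9.5,0],0],[[-166,-9.5,0],0]]';  python3 - <<'E'
from h import *
o=[]
for n,(x,y) in dict(scene=(120,130),side=(320,130)).items():
    i2=robot.read_camera(n)[:,:,::-1];cv2.imwrite(f"pics/{n}13.png",i2)
    o.append(cv2.resize(i2[y:y+150,x:x+130],None,fx=3,fy=3,interpolation=2))
cv2.imwrite('pics/c13.png',np.hstack(o))
s=robot.observe();print(s['tool_pos'],s['contact_force'],s['time'],s['opening'])
E
```

```text
time: 24.2
tool_pos: [0.4851, -0.297, 0.061]
tool_rot: [3.14, -0.0, 1.472]
contact_force: [-0.7, 0.0, -1.6]
opening: 0.0339
[ 0.48552517 -0.29651322  0.06130003] [ 0.07988765  0.77511694 -1.02034249] 24.3 0.03413410459728069
```

View pics/c13.png

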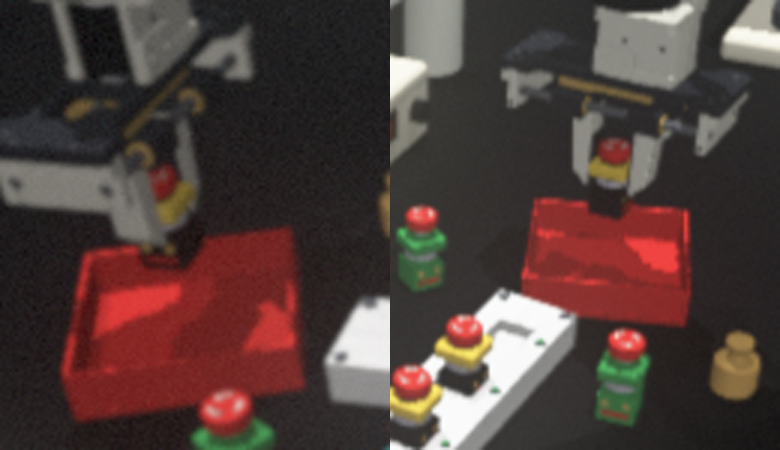

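Run:
```python
from h import *
th=np.radians(17);u=np.array([np.cos(th),np.sin(th)]);v=np.array([-np.sin(th),np.cos(th)])
c=np.array([.4857,-.2978]);o=[]
for n,(x,y) in dict(scene=(120,130),side=(320,130)).items():
    im=cv2.resize(cv2.imread(f"pics/{n}13.png")[y:y+150,x:x+130],None,fx=3,fy=3,interpolation=2)
    for z,col in((.035,(0,255,255)),(.0,(255,255,0))):
        P=[np.r_[c+.07*(a*u+b*v),z] for a,b in((1,1),(1,-1),(-1,-1),(-1,1))]
        q=np.array([(proj(cal(n),p)-[x,y])*3 for p in P]).astype(int);cv2.polylines(im,[q.reshape(-1,1,2)],True,col,1)
    o.append(im)
cv2.imwrite('pics/c14.png',np.hstack(o))
```

```text
(no output)
```

View pics/c14.png

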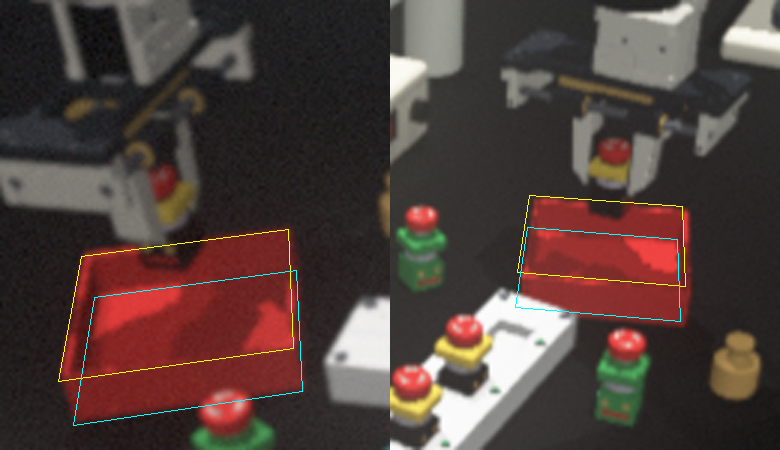

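The tray model fits both views to within about 4 mm (the tray is slightly further −x). I'll shift −4 mm while lowering, then feel for the floor.

```bash
python3 -m pendant '[[[0,-4,15],0],[[0,-4,32],0],[[0,-4,48],0],[[0,-4,57],0],[[0,-4,57],0],[[0,-4,57],0],[[0,-4,57],0]]'; python3 -m pendant '[[[0,0,1.5],0],[[0,0,1.5],0]]'|egrep 'pos|force';python3 -m pendant '[[[0,0,1],0],[[0,0,1],0]]'|egrep 'pos|force'
```

```text
time: 24.88
tool_pos: [0.4823, -0.2962, 0.0051]
tool_rot: [3.138, 0.001, 1.474]
contact_force: [-0.3, -0.2, -0.5]
opening: 0.0337
tool_pos: [0.4829, -0.2966, 0.0045]
contact_force: [-0.6, -0.5, -0.8]
tool_pos: [0.4831, -0.2967, 0.0039]
contact_force: [0.7, -1.4, -0.1]
```

```bash
for i in 1; do python3 -m pendant '[[[0,0,1.5],0],[[0,0,1.5],0]]'|egrep 'pos|force';python3 -m pendant '[[[0,0,1.5],0],[[0,0,1.5],0]]'|egrep 'pos|force';python3 -m pendant '[[[0,0,1],0],[[0,0,1],0]]'|egrep 'pos|force';done
```

```text
tool_pos: [0.4831, -0.2968, 0.0023]
contact_force: [-1.3, -0.1, -0.7]
tool_pos: [0.4829, -0.2967, 0.0005]
contact_force: [0.2, 0.9, -1.0]
tool_pos: [0.4828, -0.2965, -0.0008]
contact_force: [0.1, 0.4, -2.1]
```

```bash
for i in 1; do python3 -m pendant '[[[0,0,0.8],0],[[0,0,0.8],0]]'|egrep 'pos|force';python3 -m pendant '[[[0,0,0.7],0],[[0,0,0.7],0]]'|egrep 'pos|force';done
```

```text
tool_pos: [0.4828, -0.2966, -0.0016]
contact_force: [-0.5, -0.9, -0.7]
tool_pos: [0.4828, -0.2967, -0.0018]
contact_force: [-1.2, 1.2, 3.6]
```

Floor contact came at the expected height. I'll release, then look.

```bash
python3 -m pendant '[[[0,0,0],0],[[0,0,0],0],[[0,0,0],0],[[0,0,0],0],[[0,0,0],0]]' 0.52; python3 -m pendant '[[[0,0,-10],0],[[0,0,-22],0],[[0,0,-40],0],[[0,0,-70],0],[[0,0,-100],0],[[30,0,-120],0],[[60,0,-120],0],[[90,0,-120],0],[[90,0,-120],0],[[90,0,-120],0]]'
```

```text
time: 26.47
tool_pos: [0.4828, -0.2967, -0.0019]
tool_rot: [3.137, 0.002, 1.474]
contact_force: [0.3, 0.4, -0.1]
opening: 0.0473
time: 27.3
tool_pos: [0.4913, -0.2057, 0.1189]
tool_rot: [3.136, 0.002, 1.476]
contact_force: [0.8, -1.0, 0.5]
opening: 0.0476
```

```bash
python3 -m pendant '[[[35,0,-10],0],[[70,0,-20],0],[[105,0,-30],0],[[140,0,-40],0],[[150,0,-50],0],[[150,0,-50],0],[[150,0,-50],0]]'
python3 - <<'E'
from h import *
o=[]
for n,(x,y) in dict(scene=(130,170),side=(240,180)).items():
    i2=robot.read_camera(n)[:,:,::-1];cv2.imwrite(f"pics/{n}15.png",i2)
for n in ["scene","side"]: robot.read_camera(n)
i2=robot.read_camera("wrist")[:,:,::-1];cv2.imwrite("pics/w15.png",i2)
a=cv2.imread("pics/scene15.png")[180:290,130:430];b=cv2.imread("pics/side15.png")[180:330,260:460]
cv2.imwrite('pics/cs15.png',cv2.resize(a,None,fx=2.6,fy=2.6,interpolation=2));cv2.imwrite('pics/cd15.png',cv2.resize(b,None,fx=3.8,fy=3.8,interpolation=2))
E
```

```text
time: 27.88
tool_pos: [0.5057, -0.0572, 0.169]
tool_rot: [3.135, 0.003, 1.477]
contact_force: [0.4, -0.8, 0.1]
opening: 0.0476
```

View pics/cs15.png

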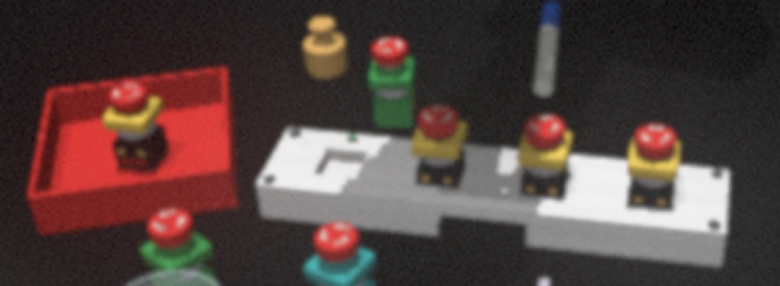

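View pics/cd15.png

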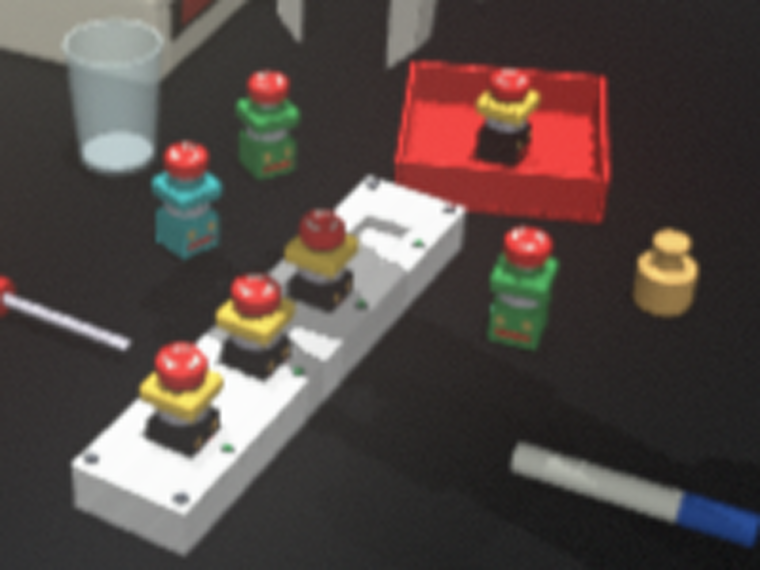

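View pics/side15.png

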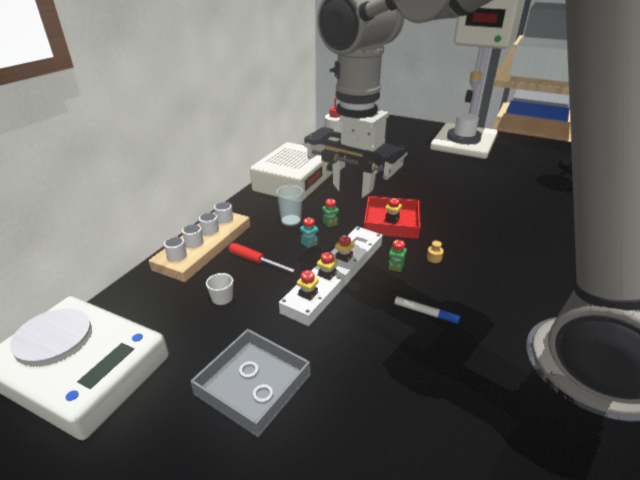

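The stiff button stands upright in the red tray at scene (180,222). The other three are still in the block, and all four heads sit close on their collars with no black neck showing. One numeric check of the head heights, then I'll hand in.

Run:
```python
from h import *
def blob(n,X):
    im=cv2.imread(f"pics/{n}15.png");hsv=cv2.cvtColor(im,cv2.COLOR_BGR2HSV)
    m=(((hsv[...,0]<8)|(hsv[...,0]>172))&(hsv[...,1]>140)&(hsv[...,2]>60)).astype(np.uint8)
    u=proj(cal(n),X);l,cc,st,ce=cv2.connectedComponentsWithStats(m)
    k=min(range(1,l),key=lambda k:np.hypot(*(ce[k]-u)));return ce[k]
for X in ([.5343,.09,.075],[.527,.0155,.075],[.5195,-.0585,.075]):
    print(np.round(tri([(cal(n),blob(n,X)) for n in("scene","side")])[0],4))
s=robot.observe();print(s['time'],s['contact_force']);print(robot.hand_in())
```

```text
[0.5326 0.0912 0.0729]
[0.525  0.0174 0.0727]
[ 0.5174 -0.0588  0.0701]
28.1333 [-0.46310565  0.13038202 -0.84174195]
the job is handed in; nothing more can be done
None
```

The job is done and handed in at 28.1 s. All four heads are pushed in and latched, and the stiff button stands upright in the red tray. I got no verdict back.

- **Pressing:** The button nearest the red tray clicked at about 10.5 N, the other three at about 4–5 N. None saw more than about 10.2 N in the readings taken after each step. Each head was pushed through its click until it met its stop.
- **Moving the stiff button:** I gripped it by its collar and lifted it straight out. I then set it down in the red tray, opened the jaws and backed away.
- **Last checks:**
  - The final pictures show the stiff button upright in the tray and the other three still in the block.
  - The three heads in the block measured 7–9 mm lower than before (6 mm expected, within measuring error). For the one in the tray I relied on the picture, which shows the head down on its collar.
  - The bystanders look unmoved in the pictures; I did not measure them.
- **One disagreement:** The reported tool point read about 29 mm lower than the real fingertips. I found this from the pictures and from where the fingers touched the heads, and allowed for it in the grip and the placing.

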